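Third hand for a recorder's cable bracket

TASK

One side of the heart-trace recorder already has its blue cable-wrap bracket; the other side shows a bare yellow sprung backing plate. Pick up the loose blue bracket, hold it clear of the worktop with either of its end plates square on the bare backing plate, edges matching all round, and gently press it straight in with a steady push of about 10 N, so that a colleague can screw it on. Finish while still gripping and pressing it, and leave the other things on the table where they are.

Things in the scene. Friction and masses are not known exactly. Their poses are not given: they have to be found in the camera images.
- recorder: White and blue heart-trace recorder, fixed, 240 (x) x 230 (y) x 82 high (all sizes in mm), screen and keys on top. Origin: middle of its underside on the worktop; +y its left side, z up. Its left and right sides each carry a sprung yellow backing plate 90 wide (along x) x 60 high x 6 thick, centre 45 above the worktop, outer face 135 from the recorder's middle at rest.
- fitted: Blue cable-wrap bracket already fixed on one side of the recorder: same shape and size as the loose bracket. Origin: middle of its underside, 15 mm above the worktop, 168 mm from the recorder's middle along recorder +y or -y, whichever side it is on. Fixed.
- bracket: Loose blue cable-wrap bracket, 0.14-0.28 kg, standing left or right of the recorder: two equal end plates 90 wide (y) x 60 high x 6 thick, 66 (all in mm) over their outer faces (x = +33, -33), joined by a web along x, 18 thick (y), 54 long, 8 to 52 above the underside: grip across the web. Origin: middle of the underside, z up. In place: underside 15 above the worktop, x along recorder y.
- pad_left (a joint): Travel in m of the sprung yellow backing plate on the recorder's left (+y) side: 0 at rest, growing as it is pushed in, end of travel 0.012. Spring 1500 N/m without preload, so 10 N of push reads about 0.0067. Stays 0 on the side where a bracket is already fitted.
- pad_right (a joint): Travel in m of the sprung yellow backing plate on the recorder's right (-y) side: 0 at rest, growing as it is pushed in, end of travel 0.012. Spring 1500 N/m without preload, so 10 N of push reads about 0.0067. Stays 0 on the side where a bracket is already fitted.
- pad_left_face (a point): Centre of the outer face of the yellow backing plate on the recorder's left (+y) side, 45 mm above the worktop; it moves with the plate. To press it in, push along recorder -y.
- pad_right_face (a point): Centre of the outer face of the yellow backing plate on the recorder's right (-y) side, 45 mm above the worktop; it moves with the plate. To press it in, push along recorder +y.
- screw_mat: Thin black mat with four screws lying on it, 60 x 100 x 2 mm (screws to 9 mm), fixed to the worktop under the bare side. Origin: middle of its underside.
- paper_roll: Bystander: white paper roll standing upright, 64 mm across, 80 mm high, on the worktop on the opposite side from the loose bracket. Origin: middle of its underside.
- sanitiser: Bystander: clear bottle with blue cap, 64 mm across, 150 mm high, at the left. Origin: middle of its underside.
- swab_jar: Bystander: glass jar with steel lid, 72 mm across, 90 mm high, at the right. Origin: middle of its underside.
- screwdriver: Bystander: the colleague's red-handled screwdriver, 160 mm long, lying beyond the recorder at the left. Origin: under its middle, on the worktop.
- tape_roll: Bystander: white tape roll lying flat, 80 mm across, 25 mm high, beyond the recorder at the right. Origin: middle of its underside.
There are look-alikes about, which are no part of the job. What is shaped like the bracket but pink is not meant.

How it is judged:
By the outcome, as a careful person would: the job done as asked, in the order asked, and still so for the second after the job is handed in, while the arm keeps its last pose, push and grip.
It also fails if it takes over 58 s, if anything falls off the work surface, if the arm or the gripper's body presses on something with over 40 N, if the wrist force passes 120 N, or if a joint passes its speed limit or range.

ROBOT

A 6-joint arm with a two-finger parallel gripper is mounted at the origin on the work surface. World frame = base frame: x ahead of the robot, y to its left, z up, the work surface at z = 0. Lengths are in m, angles in rad, forces in N, time in s.
With the tool pointing down it reaches from about 0.425 to 0.95 m from the base axis. Payload 3.5 kg.
Tool frame: the origin (TCP) lies on the centre line of the jaws, within the pads' length; the fingertips stand 8 mm ahead of it and the grasp point (between the pads) lies 11 mm behind it; z points along the fingers, y is the line along which they close (so a half turn about z gives the same grasp; the last joint's range is limited). The gripper opens to 85 mm and grips with 20 to 120 N. Pads are 22 mm wide; open, the fingers measure 114 mm over their backs; the gripper's body (76 mm by 85 mm) begins 54 mm behind the grasp point. The pads swing forward as they close: fully open they stand 13 mm farther back than shut.
Start: joints at [-1.332, 0.286, 1.577, -0, 1.279, -0.15], TCP at [0.256, -0.625, 0.239] pointing down, gripper open.
Joint ranges: [-2.77, 2.77], [-0.9, 2.22], [0.21, 2.48], [-1.53, 4.67], [0.24, 2.81], [-2.84, 2.84]. Speed limits (rad/s): [2.79, 2.79, 3.14, 3.14, 3.14, 3.14].

INTERFACE

Orientations are given as a unit quaternion [x, y, z, w].
In Python, from plant import ctrl gives the robot as it stands. The module is installed in compiled form; this text tells all that it offers.
- The arm moves only by the tool send_rows, never from a script. Its argument "steps" is a list of rows, each a list of 5 numbers: the shift along the tool's x, y, z in m, then the turn about the tool's z in degrees, then the opening, from -1 (shut) to 1 (fully open). A call has 1 to 12 rows; each row is the pose to reach, as a shift and turn from the pose commanded when the call began, along the tool's axes at that moment; what a row does not reach only later rows make up. A row lasts 1/10 s, in which the tool goes at most 50 mm and 8.59 degrees, less where a joint would pass 70% of its speed; a pose out of reach is approached as far as the arm can. A call with a gripper value outside its range is refused whole. The fingers move at their own pace and stop on an object; "squeeze" is the grip in N (left out, the last holds). Time passes only in rows, so rows that repeat a pose let the fingers close. It gives the time, the measured TCP pose, the force, the opening and the grip force at its end, in the units of the state.
- ctrl.get_state(): the state, without advancing time (a new reading comes with each control period).
- ctrl.read_camera(name): name is "scene" or "top"; returns the picture (400x640x3 uint8, red, green, blue); there is no depth.
- ctrl.calibration(name): a dict with "intrinsics" (3x3 intrinsics, pixels), "k1" (the pictures are not rectified: a ray, as slopes to the right and down, at radius r is drawn at 1 + k1 r^2 times it, then the intrinsics apply), "extrinsics" (4x4, takes a point from world to camera coordinates). Camera axes: x right, y up, looking along -z (the intrinsics and any distortion apply to the point x, -y, -z); pixel columns grow to the right and rows downward; lengths in m; the calibration is good to about 2 mm. A picture is of the moment at which its call begins. calibration takes no time and is no camera call.
- ctrl.sign_off(): hands the job in; it is judged then, once.
The state is a dict: "time": time; "qpos": joint angles; "dq": joint speeds; "joint_efforts": joint torques, N m; "eef_pos": TCP position; "tcp_rot": TCP orientation; "contact_force": force on the tool from outside, world axes, zero at the start; "wrist_torque": the same for the moment, N m; "opening": opening from 0.0 (shut) to 1.0 (fully open); "finger_force": force on a finger pad.
Only numpy, scipy, OpenCV 4.12 (cv2) and the standard library are available. Lean on these libraries where they do the work, as an engineer would, in place of code of your own. Each camera call takes 0.05 s, during which the arm holds its last target. There are 200 camera calls.

## Working session

There is one attempt and no reset: what is moved stays moved. The work goes in short steps, Python scripts to look and compute and a tool call to move; the robot and the scene stay as the last step left them, time stands still between calls to the robot, and variables do not carry over. Pictures are saved under pics/ and viewed, at most 10 in all, crops included, and the job is handed in when it is done.

Besides the shell and the picture viewer there is one more tool, called after "Emit:" in YAML: its name, and indented under it one key for each argument. send_rows: Moves the arm, as the interface text tells. Its arguments: {"type":"object","properties":{"steps":{"type":"array","items":{"type":"array","items":{"type":"number"}}},"squeeze":{"type":"number"}},"required":["steps"]}

```bash
mkdir -p pics; python3 - <<'E'
from plant import ctrl
import cv2
for n in("scene","top"):
    cv2.imwrite(f"pics/{n}0.png",ctrl.read_camera(n)[:,:,::-1]); c=ctrl.calibration(n); print(n,c)
print(ctrl.get_state())
E
```

```text
scene {'intrinsics': array([[388.05606662,   0.        , 320.7087266 ],
       [  0.        , 388.05606662, 201.12586312],
       [  0.        ,   0.        ,   1.        ]]), 'k1': -0.06185456304340726, 'extrinsics': array([[ 6.32828959e-02,  9.97995597e-01,  2.50221456e-04,
        -1.25157022e-02],
       [-6.11176724e-01,  3.85565020e-02,  7.90554494e-01,
         2.77622868e-01],
       [ 7.88960257e-01, -5.01815073e-02,  6.12391647e-01,
        -1.53626805e+00],
       [ 0.00000000e+00,  0.00000000e+00,  0.00000000e+00,
         1.00000000e+00]])}
top {'intrinsics': array([[469.34736778,   0.        , 314.72154787],
       [  0.        , 469.34736778, 198.62598555],
       [  0.        ,   0.        ,   1.        ]]), 'k1': -0.11516510660559107, 'extrinsics': array([[ 0.00252546, -0.99990677,  0.01341911, -0.03132736],
       [ 0.98993315,  0.00439882,  0.14146733, -0.57093045],
       [-0.14151317,  0.01292675,  0.98985197, -1.4899017 ],
       [ 0.        ,  0.        ,  0.        ,  1.        ]])}
{'time': 0.1, 'qpos': array([-1.33201000e+00,  2.87113343e-01,  1.57802713e+00, -1.02961260e-05,
        1.27860987e+00, -1.49982012e-01]), 'dq': array([-0.00066616, -0.00362407, -0.00345583,  0.00165041,  0.00051259,
       -0.00051944]), 'joint_efforts': array([ 6.24668210e-04, -4.07298589e+01, -2.93698364e+01, -1.18234684e-04,
        3.43946725e-03, -2.29563163e-06]), 'eef_pos': array([ 0.25575626, -0.6240467 ,  0.23806318]), 'tcp_rot': array([ 9.81165953e-01,  1.93163686e-01, -5.28107251e-05, -1.07756316e-03]), 'contact_force': array([-0.64894042,  0.74999395,  0.458479  ]), 'wrist_torque': array([-0.02398986,  0.02049327, -0.01784722]), 'finger_force': 0.0, 'opening': 0.9981653601090343}
```

View pics/top0.png

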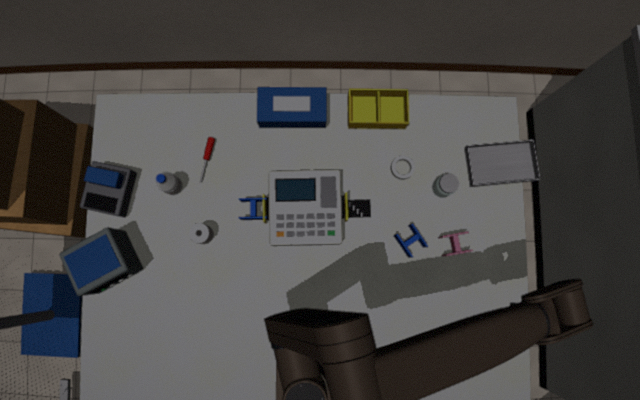

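View pics/scene0.png

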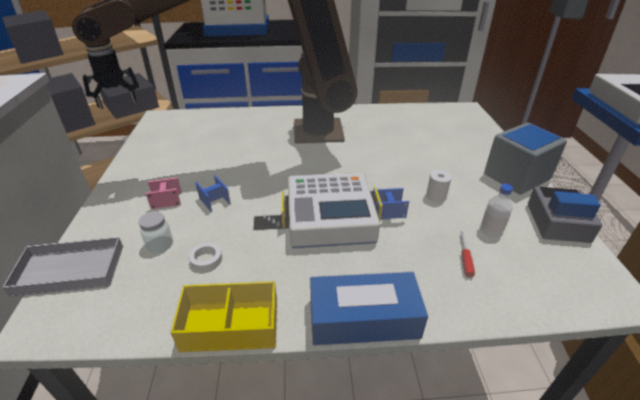

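The top view shows two candidates: a blue bracket at about (410,240) and a pink look-alike at about (456,241). The blue one fits, because the task excludes pink and the other blue bracket at (252,208) is already fitted. The bare yellow pad is at (346,206), on the recorder's right side, with the mat at (358,208). I'll confirm with an enlarged crop and measure.

```bash
cat > h.py <<'E'
from plant import ctrl
import cv2, numpy as np
def cam(n):
    c=ctrl.calibration(n); return c["intrinsics"],c["k1"],c["extrinsics"]
def ray(n,uv,z):
    """pixels -> world points on plane z"""
    K,k,E=cam(n); p=cv2.undistortPoints(np.float64(uv).reshape(-1,1,2),K,np.array([k,0,0,0.]))[:,0]
    d=np.c_[p[:,0],-p[:,1],-np.ones(len(p))]@E[:3,:3]; o=-E[:3,:3].T@E[:3,3]
    return o+d*((z-o[2])/d[:,2])[:,None]
def proj(n,P):
    K,k,E=cam(n); q=np.atleast_2d(P)@E[:3,:3].T+E[:3,3]; q=q*[1,-1,-1]
    return cv2.projectPoints(q,np.zeros(3),np.zeros(3),K,np.array([k,0,0,0.]))[0][:,0]
def mask(im,lo,hi,box):
    h=cv2.cvtColor(im,cv2.COLOR_RGB2HSV); m=cv2.inRange(h,lo,hi); b=np.zeros_like(m)
    x0,y0,x1,y1=box; b[y0:y1,x0:x1]=m[y0:y1,x0:x1]; return b
E
python3 - <<'E'
from h import *
im=ctrl.read_camera("top"); 
cv2.imwrite("pics/crop1.png",cv2.resize(im[150:280,230:480,::-1],None,fx=3.2,fy=3.2,interpolation=cv2.INTER_CUBIC))
sc=ctrl.read_camera("scene"); np.save("top.npy",im); np.save("scene.npy",sc)
cv2.imwrite("pics/crop2.png",cv2.resize(sc[160:250,140:420,::-1],None,fx=2.8,fy=2.8,interpolation=cv2.INTER_CUBIC))
for nm,lo,hi,box in[("loose",(105,100,40),(130,255,255),(385,215,435,262)),("fitted",(105,100,40),(130,255,255),(235,190,266,225)),("pad",(20,120,60),(35,255,255),(338,185,352,225)),("padL",(20,120,60),(35,255,255),(258,185,272,225))]:
    m=mask(im,lo,hi,box); P=cv2.findNonZero(m)[:,0]
    r=cv2.minAreaRect(ray("top",P,.06)[:,:2].astype(np.float32)); print(nm,len(P),P.mean(0),P.min(0),P.max(0),r,ray("top",P,.06).mean(0))
# recorder top
g=cv2.cvtColor(im,cv2.COLOR_RGB2HSV)
for uv in [(270,170),(341,170),(342,244),(270,245)]: print(ray("top",uv,.082)[0])
E
```

```text
loose 247 [411.06882591 239.85020243] [396 224] [426 256] ((0.4340701401233673, -0.33722805976867676), (0.08644945919513702, 0.07257812470197678), 33.107913970947266) [ 0.43613752 -0.33851683  0.06      ]
fitted 206 [251.88349515 207.96601942] [239 198] [265 218] ((0.5370888113975525, 0.17245963215827942), (0.0647495910525322, 0.08463132381439209), 0.29848071932792664) [0.53714331 0.1726905  0.06      ]
pad 70 [346.04285714 207.01428571] [345 193] [348 220] ((0.54331374168396, -0.13137774169445038), (0.009641250595450401, 0.08755110949277878), 89.6533203125) [ 0.54153933 -0.12991356  0.06      ]
padL 43 [263.51162791 208.20930233] [263 195] [264 221] ((0.5373165011405945, 0.1353096067905426), (0.0841507762670517, 0.0032309554517269135), 1.0121632814407349) [0.53652746 0.13525849 0.06      ]
[0.65707722 0.1146042  0.082     ]
[ 0.65821525 -0.11281274  0.082     ]
[ 0.42176913 -0.11472896  0.082     ]
[0.41784116 0.11087194 0.082     ]
```

View pics/crop1.png

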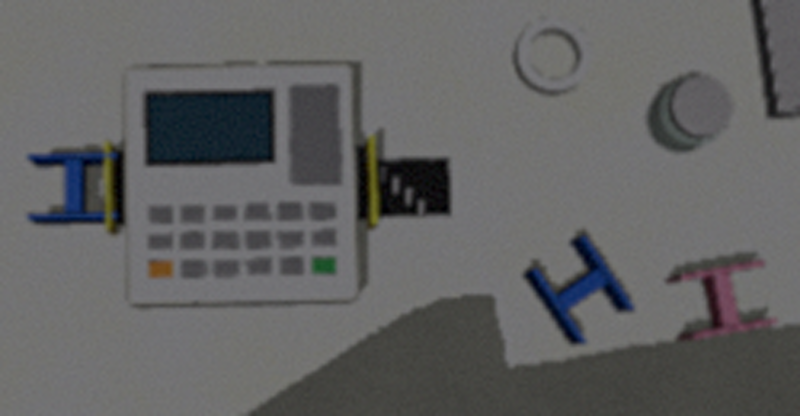

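View pics/crop2.png

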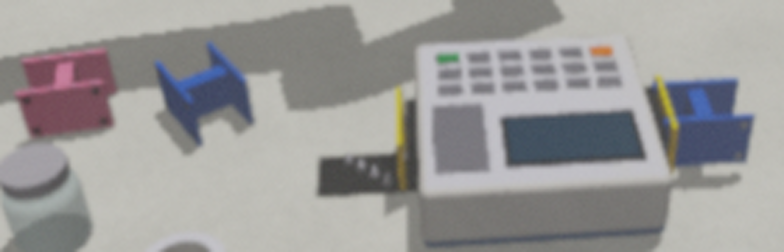

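The crop confirms the blue bracket upright at crop (580,287), full-image (411,240), with the pink one at crop (722,297). The bare yellow pad is at crop (373,180). The fitted bracket is drawn with its plates along world y. I'll follow the text's end-plate-on-pad requirement. Next I'll refine the recorder's yaw and x from averaged frames.

```bash
python3 - <<'E'
from h import *
im=np.mean([ctrl.read_camera("top").astype(float) for _ in range(8)],0); np.save("topavg.npy",im)
g=im.mean(2)
def edges(lines,axis,z,sign=None):
    pts=[]
    for l,(a,b) in lines:
        p=g[l,a:b] if axis==0 else g[a:b,l]
        d=np.abs(np.diff(p)); i=d.argmax(); lo=max(i-2,0); w=d[lo:i+3]
        c=a+lo+.5+(w*np.arange(len(w))).sum()/w.sum()
        pts.append((c,l) if axis==0 else (l,c))
    P=ray("top",pts,z)[:,:2]
    vx,vy,x0,y0=cv2.fitLine(P.astype(np.float32),cv2.DIST_HUBER,0,.001,.001).ravel()
    print(P[0],P[-1],"med",np.median(P,0),"ang",np.degrees(np.arctan2(vy,vx)), "res",np.std((P-[x0,y0])@[-vy,vx]))
R=range(178,238)
print("right edge");edges([(r,(337,345)) for r in R if not 190<r<224],0,.082)
print("left");edges([(r,(266,274)) for r in R if not 192<r<224],0,.082)
C=range(278,336)
print("far");edges([(c,(166,173)) for c in C],1,.082)
print("near");edges([(c,(241,249)) for c in C],1,.082)
print("screen");
edges([(c,(174,184)) for c in range(280,312)],1,.083);edges([(c,(196,206)) for c in range(280,312)],1,.083)
# yellow pads: weighted
Y=np.clip((im[:,:,0]+im[:,:,1])/2-im[:,:,2]-15,0,None)
for x0,x1 in((338,354),(256,272)):
    s=Y[183:232,x0:x1]; rows=s.sum(1); k=np.where(rows>rows.max()*.5)[0]; k0,k1=k[0],k[-1]
    pk=rows[k0+3:k1-2].mean()/2
    e0=k0-1+(pk-rows[k0-1])/(rows[k0]-rows[k0-1]); e1=k1+(rows[k1]-pk)/(rows[k1]-rows[k1+1])
    cx=(s*np.arange(x0,x1)).sum(1)/np.maximum(rows,1)
    kk=np.arange(k0+2,k1-1); P=ray("top",np.c_[cx[kk],kk+183],.075)
    a=np.polyfit(P[:,0],P[:,1],1)
    E=ray("top",[(cx[k0+2],e0+183),(cx[k1-2],e1+183)],.075); print("pad ends",E[:,:2],E.mean(0),"yaw deg",-np.degrees(np.arctan(a[0])),P.mean(0))
B=np.clip(im[:,:,2]-im[:,:,0]-12,0,None)[215:262,385:435]
print(B[::2,::2].astype(int))
E
```

```text
right edge
[ 0.63211067 -0.10897852] [ 0.44372632 -0.11401121] med [ 0.48469629 -0.11091778] ang 1.0807339 res 0.001396621355744879
left
[0.63100821 0.12005378] [0.44288027 0.1140067 ] med [0.58576184 0.11935893] ang 2.0276995 res 0.00031454552693467905
far
[0.6569384  0.08897598] [ 0.66117202 -0.09356971] med [ 0.66020314 -0.0022319 ] ang -88.33221 res 0.0007899076440782731
near
[0.41800149 0.08580775] [ 0.42191589 -0.09274894] med [ 0.42077436 -0.0034154 ] ang -88.46886 res 0.0004866985026897056
screen
[0.63018752 0.08214104] [ 0.63309491 -0.01673903] med [0.6316417  0.03270648] ang -88.81691 res 0.00030489433723201575
[0.55642802 0.08115917] [ 0.55974227 -0.01700935] med [0.55669975 0.03206774] ang -88.10539 res 0.0004984177080349797
pad ends [[ 0.58623331 -0.12759511]
 [ 0.49928247 -0.12966309]] [ 0.54275789 -0.1286291   0.075     ] yaw deg -2.26652299945078 [ 0.54290584 -0.12896303  0.075     ]
pad ends [[0.57982716 0.13584325]
 [0.49258654 0.13233088]] [0.53620685 0.13408707 0.075     ] yaw deg -68.45293645262763 [0.53519867 0.17261154 0.075     ]
[[ 0  0  0  0  0  0  0  0  0  
[... 1190 characters left out ...]
 0  0 13 45 66 65 18  0  0  0  0  0  0 16 40 26  0  0
   0]
 [ 0  0  0  0  0  0  0  0  0 20 57 16  0  0  0  0  0  0  0  0  0  0  0  0
   0]
 [ 0  0  0  0  0  0  0  0  0  1 32 46  0  0  0  0  0  0  0  0  0  0  0  0
   0]
 [ 0  0  0  0  0  0  0  0  0  0 14 49 38  0  0  0  0  0  0  0  0  0  0  0
   0]
 [ 0  0  0  0  0  0  0  0  0  0  0 20 54  8  0  0  0  0  0  0  0  0  0  0
   0]
 [ 0  0  0  0  0  0  0  0  0  0  0  0 26 48  0  0  0  0  0  0  0  0  0  0
   0]
 [ 0  0  0  0  0  0  0  0  0  0  0  0  0  3  0  0  0  0  0  0  0  0  0  0
   0]
 [ 0  0  0  0  0  0  0  0  0  0  0  0  0  0  0  0  0  0  0  0  0  0  0  0
   0]
 [ 0  0  0  0  0  0  0  0  0  0  0  0  0  0  0  0  0  0  0  0  0  0  0  0
   0]]
```

```bash
cat >> h.py <<'E'
from scipy.spatial.transform import Rotation as Ro
def shift(target):
    s=ctrl.get_state(); R=Ro.from_quat(s["tcp_rot"]).as_matrix()
    print("t",s["time"],"eef",s["eef_pos"],"xang",np.degrees(np.arctan2(R[1,0],R[0,0])),"F",s["contact_force"],"op",s["opening"],"ff",s["finger_force"],"q6",s["qpos"][5])
    if target is not None: print("tool shift",R.T@(np.array(target)-s["eef_pos"]))
E
python3 - <<'E'
from h import *
im=np.load("topavg.npy"); B=im[:,:,2]-im[:,:,0]-12; m=np.zeros_like(B,bool); m[215:262,385:435]=True
w=np.argwhere(m&(B>58))[:,::-1]; r=cv2.minAreaRect(ray("top",w,.052)[:,:2].astype(np.float32)); print("web",r)
w=np.argwhere(m&(B>38))[:,::-1]; r2=cv2.minAreaRect(ray("top",w,.06)[:,:2].astype(np.float32)); print("plates",r2)
c=r[0]; shift([c[0],c[1],.15]); shift([c[0],c[1],.021])
E
```

```text
web ((0.44292622804641724, -0.3372687101364136), (0.06210041791200638, 0.061131518334150314), 33.173648834228516)
plates ((0.4355926215648651, -0.33947837352752686), (0.08290409296751022, 0.06531214714050293), 33.19036102294922)
t 0.6 eef [ 0.25589912 -0.62459603  0.23937581] xang 22.27506625613389 F [ 0.34338875 -0.56270715 -0.17781207] op 1.0010010543190206 ff 0.0 q6 -0.14998027385567542
tool shift [ 0.28198308 -0.19499822  0.08936105]
t 0.6 eef [ 0.25589912 -0.62459603  0.23937581] xang 22.27506625613389 F [ 0.34338875 -0.56270715 -0.17781207] op 1.0010010543190206 ff 0.0 q6 -0.14998027385567542
tool shift [ 0.2819838  -0.19500696  0.21836105]
```

Emit:
send_rows:
  steps:
    - [0.275, -0.196, 0.089, -100.9, 1]
    - [0.275, -0.196, 0.089, -100.9, 1]
    - [0.275, -0.196, 0.089, -100.9, 1]
    - [0.275, -0.196, 0.089, -100.9, 1]
    - [0.275, -0.196, 0.089, -100.9, 1]
    - [0.275, -0.196, 0.089, -100.9, 1]
    - [0.275, -0.196, 0.089, -100.9, 1]
    - [0.275, -0.196, 0.089, -100.9, 1]
    - [0.275, -0.196, 0.089, -100.9, 1]
    - [0.275, -0.196, 0.089, -100.9, 1]
    - [0.275, -0.196, 0.089, -100.9, 1]
    - [0.275, -0.196, 0.089, -100.9, 1]
  squeeze: 60

```text
time: 1.8
eef_pos: [0.4362, -0.339, 0.1506]
tcp_rot: [0.473, 0.881, -0.0, 0.0]
contact_force: [0.5, -0.1, -1.6]
opening: 1.0
finger_force: 0.0
```

```bash
python3 - <<'E'
from h import *
shift([.4355,-.339,.15])
sc=ctrl.read_camera("scene")
cv2.imwrite("pics/pre.png",cv2.resize(sc[100:240,130:330,::-1],None,fx=3.5,fy=3.5,interpolation=cv2.INTER_CUBIC))
E
```

```text
t 1.8 eef [ 0.43622765 -0.33896495  0.15057219] xang 123.49195355357075 F [ 0.49907353 -0.05399866 -1.56948917] op 0.9998301796177381 ff 0.0 q6 -1.428781435509258
tool shift [ 0.00037257 -0.0006262   0.00057198]
```

View pics/pre.png

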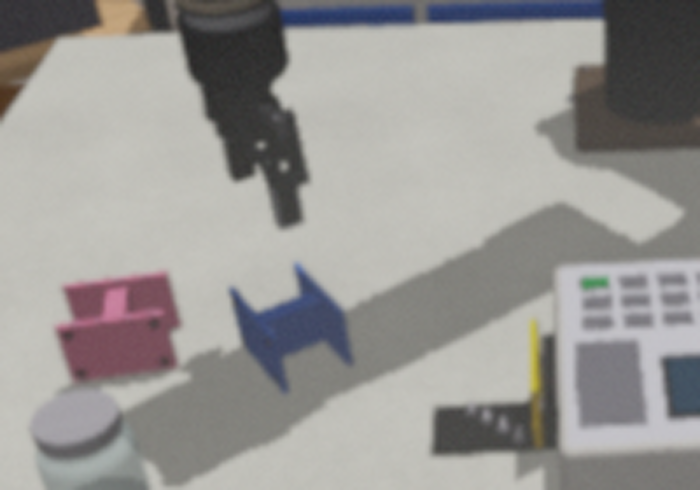

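The gripper is above the blue bracket at crop (290,330), between its end plates. Now I'll descend and close.

Emit:
send_rows:
  steps:
    - [0, 0, 0.045, 0.2, 1]
    - [0, 0, 0.08, 0.2, 1]
    - [0, 0, 0.105, 0.2, 1]
    - [0, 0, 0.127, 0.2, 1]
    - [0, 0, 0.127, 0.2, 1]
    - [0, 0, 0.127, 0.2, 1]
    - [0, 0, 0.127, 0.2, -1]
    - [0, 0, 0.127, 0.2, -1]
    - [0, 0, 0.127, 0.2, -1]
    - [0, 0, 0.127, 0.2, -1]
    - [0, 0, 0.127, 0.2, -1]
    - [0, 0, 0.127, 0.2, -1]
  squeeze: 60

```text
time: 3.05
eef_pos: [0.4364, -0.3395, 0.0241]
tcp_rot: [0.477, 0.879, -0.0, 0.0]
contact_force: [-0.6, 0.5, 4.4]
opening: 0.203
finger_force: 59.3
```

Emit:
send_rows:
  steps:
    - [0, 0, 0, 0, -1]
    - [0, 0, 0, 0, -1]
    - [0, 0, 0, 0, -1]
    - [0, 0, 0, 0, -1]

```text
time: 3.45
eef_pos: [0.4363, -0.3395, 0.024]
tcp_rot: [0.477, 0.879, -0.0, 0.0]
contact_force: [-0.8, -0.1, 6.0]
opening: 0.207
finger_force: 59.4
```

Emit:
send_rows:
  steps:
    - [0, 0, -0.025, 0, -1]
    - [0, 0, -0.05, 0, -1]
    - [0, 0, -0.07, 0, -1]
    - [0.012, 0.032, -0.07, 6, -1]
    - [0.024, 0.066, -0.07, 12, -1]
    - [0.036, 0.1, -0.07, 18, -1]
    - [0.048, 0.134, -0.07, 24, -1]
    - [0.057, 0.16, -0.07, 29, -1]
    - [0.062, 0.17, -0.07, 31.4, -1]
    - [0.062, 0.17, -0.07, 31.4, -1]
    - [0.062, 0.17, -0.07, 31.4, -1]

```text
time: 4.55
eef_pos: [0.5441, -0.194, 0.0921]
tcp_rot: [0.697, 0.717, -0.0, -0.001]
contact_force: [0.0, -0.3, -1.8]
opening: 0.203
finger_force: 59.2
```

```bash
python3 - <<'E'
from h import *
shift([.545,-.195,.039])
E
```

```text
t 4.55 eef [ 0.54412335 -0.19404649  0.0921319 ] xang 91.66362371369337 F [ 0.00692736 -0.32834152 -1.76944422] op 0.2025735366110942 ff 59.17163908481598 q6 -0.5469504918426046
tool shift [-0.0010296   0.00095199  0.05312918]
```

Emit:
send_rows:
  steps:
    - [0, 0.001, 0.02, 0, -1]
    - [0, 0.001, 0.04, 0, -1]
    - [0, 0.001, 0.053, 0, -1]
    - [0, 0.001, 0.053, 0, -1]
    - [0, 0.001, 0.053, 0, -1]

```text
time: 5.05
eef_pos: [0.5457, -0.1949, 0.0403]
tcp_rot: [0.698, 0.717, -0.0, -0.0]
contact_force: [0.6, -0.2, -2.0]
opening: 0.203
finger_force: 59.1
```

```bash
python3 - <<'E'
from h import *
shift([.5447,-.185,.039])
im=np.mean([ctrl.read_camera("top").astype(float) for _ in range(4)],0); np.save("top2.npy",im)
sc=np.mean([ctrl.read_camera("scene").astype(float) for _ in range(4)],0); np.save("sc2.npy",sc)
a=cv2.resize(im[170:250,320:400,::-1].astype(np.uint8),None,fx=5,fy=5,interpolation=cv2.INTER_CUBIC)
b=cv2.resize(sc[160:240,225:305,::-1].astype(np.uint8),None,fx=5,fy=5,interpolation=cv2.INTER_CUBIC)
cv2.imwrite("pics/hold.png",np.hstack([a,b]))
E
```

```text
t 5.05 eef [ 0.54572201 -0.19493377  0.04029311] xang 91.54055633201922 F [ 0.58937216 -0.21145123 -2.01174999] op 0.20299578577827396 ff 59.13476765155792 q6 -0.5449644308323925
tool shift [ 0.00995745 -0.0007542   0.00129498]
```

View pics/hold.png

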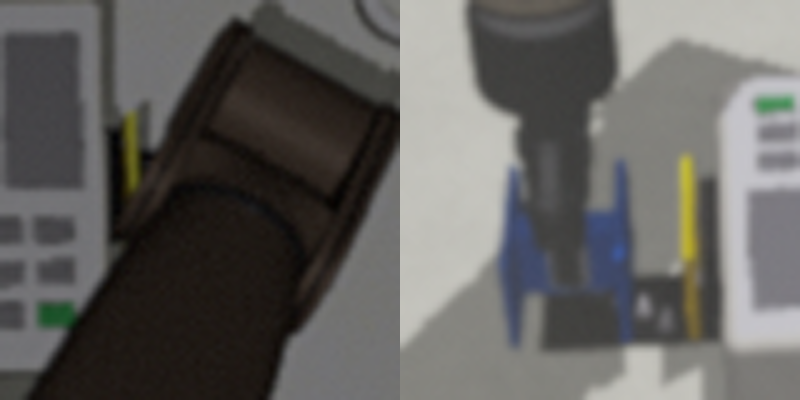

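The top view is occluded by the wrist, with only the pad's far end visible at panel (132,150). The scene panel shows the inner plate spanning about (620,160) to (627,342) and the pad (687,155) to (693,340), so they nearly match. I'll compare the measured ends with the predicted ones in the scene view.

```bash
cat > m.py <<'E'
from h import *
def ends(sc,c0,c1,chan):
    r=np.arange(180,240); s=chan[180:240,c0:c1].max(1); pk=np.median(np.sort(s)[-20:]); t=pk*.5
    k=np.where(s>t)[0]; a,b=k[0],k[-1]
    e0=a-(s[a]-t)/(s[a]-s[a-1]); e1=b+(s[b]-t)/(s[b]-s[b+1]); return 180+e0,180+e1,[round(float(v)) for v in s]
def compare(sc,eef,psi,padc,pcols,bcols,off=.0):
    Y=(sc[:,:,0]+sc[:,:,1])/2-sc[:,:,2]; B=sc[:,:,2]-sc[:,:,0]
    for nm,ch,cols in(("pad",Y,pcols),("plate",B,bcols)): print(nm,ends(sc,*cols,ch))
    u=np.array([np.cos(psi),np.sin(psi),0]); v=np.array([-np.sin(psi),np.cos(psi),0]); z=np.array([0,0,1.])
    for nm,c in(("pad",np.array(padc)),("plate",np.array([eef[0],eef[1],eef[2]-.024+.03])+v*(.033+off))):
        print(nm,"pred bt,ft,bb,fb",proj("scene",[c-.045*u+.03*z,c+.045*u+.03*z,c-.045*u-.03*z,c+.045*u-.03*z]).round(1).tolist())
E
python3 - <<'E'
from m import *
sc=np.load("sc2.npy")
compare(sc,ctrl.get_state()["eef_pos"],np.radians(1.6),(.5432,-.132,.045),(279,287),(266,273))
E
```

```text
pad (np.float64(190.81598240469208), np.float64(211.9496699669967), [6, 6, 6, 5, 6, 6, 6, 6, 6, 8, 28, 71, 114, 126, 129, 131, 131, 130, 126, 125, 125, 124, 123, 124, 126, 126, 126, 126, 129, 129, 122, 99, 61, 49, 47, 48, 49, 53, 54, 56, 59, 58, 56, 50, 48, 46, 44, 31, 12, 6, 6, 6, 6, 6, 6, 7, 7, 7, 7, 7])
plate (np.float64(192.02380952380952), np.float64(227.45588235294116), [-5, -5, -5, -5, -5, -5, -5, -4, -5, -4, -3, 7, 25, 35, 37, 39, 39, 40, 40, 42, 40, 41, 48, 52, 56, 54, 52, 52, 57, 74, 86, 78, 55, 42, 41, 41, 39, 39, 38, 37, 36, 32, 30, 29, 33, 33, 34, 33, 16, -2, -5, -6, -6, -6, -6, -6, -6, -6, -6, -7])
pad pred bt,ft,bb,fb [[280.2, 191.4], [280.5, 211.6], [281.5, 208.1], [281.9, 228.7]]
plate pred bt,ft,bb,fb [[269.6, 191.7], [269.1, 212.0], [271.2, 208.4], [270.9, 229.1]]
```

Emit:
send_rows:
  steps:
    - [0, -0.001, 0.0012, 0, -1]
    - [0.008, -0.001, 0.0012, 0, -1]
    - [0.016, -0.001, 0.0012, 0, -1]
    - [0.021, -0.001, 0.0012, 0, -1]
    - [0.024, -0.001, 0.0012, 0, -1]
    - [0.024, -0.001, 0.0012, 0, -1]
    - [0.024, -0.001, 0.0012, 0, -1]

```text
time: 6.15
eef_pos: [0.5444, -0.1704, 0.0392]
tcp_rot: [0.697, 0.717, -0.0, 0.0]
contact_force: [0.6, -0.1, -2.6]
opening: 0.2
finger_force: 59.1
```

```bash
python3 - <<'E'
from m import *
shift([.5437,-.165,.039])
sc=np.mean([ctrl.read_camera("scene").astype(float) for _ in range(5)],0); np.save("sc3.npy",sc)
compare(sc,ctrl.get_state()["eef_pos"],np.radians(1.6),(.5427,-.132,.045),(279,287),(273,280))
print((sc[200,262:292,2]-sc[200,262:292,0]).astype(int),(sc[200,262:292,0]-sc[200,262:292,2]).astype(int))
E
```

```text
t 6.15 eef [ 0.54440133 -0.17038636  0.03921685] xang 91.59363355933905 F [ 0.55807181 -0.13068736 -2.55760402] op 0.20036333011672613 ff 59.13355350494385 q6 -0.5088201182771747
tool shift [ 0.00540383 -0.0005513   0.00021548]
pad (np.float64(191.73689516129033), np.float64(212.4493006993007), [6, 6, 6, 6, 6, 6, 6, 6, 5, 7, 17, 40, 65, 74, 80, 97, 117, 125, 123, 105, 82, 88, 108, 116, 124, 125, 125, 128, 129, 127, 124, 99, 65, 50, 48, 49, 49, 53, 54, 55, 58, 58, 54, 51, 47, 47, 44, 31, 12, 6, 6, 6, 6, 6, 7, 7, 7, 7, 8, 7])
plate (np.float64(191.92391304347825), np.float64(226.88095238095238), [-3, -4, -5, -5, -5, -5, -5, -5, -5, -5, -3, 8, 26, 35, 36, 37, 36, 36, 36, 36, 37, 42, 49, 56, 57, 53, 52, 60, 72, 83, 88, 76, 50, 42, 42, 42, 42, 39, 36, 34, 32, 31, 31, 33, 33, 34, 32, 24, 5, -4, -5, -5, -5, -6, -5, -5, -6, -7, -7, -7])
pad pred bt,ft,bb,fb [[280.2, 191.3], [280.5, 211.5], [281.5, 208.0], [281.9, 228.5]]
plate pred bt,ft,bb,fb [[278.2, 191.5], [278.3, 211.7], [279.5, 208.1], [279.8, 228.8]]
[  0   0   0   0   0  -1   0   0   0   0  -1  -1  -3   0  14  36  37  14
 -12 -55 -89 -71 -29  -6  -3  -2  -4  -6  -4   0] [  0   0   0   0   0   1   0   0   0   0   1   1   3   0 -14 -36 -37 -14
  12  55  89  71  29   6   3   2   4   6   4   0]
```

Emit:
send_rows:
  steps:
    - [0.002, -0.0003, 0, 0, -1]
    - [0.004, -0.0003, 0, 0, -1]
    - [0.006, -0.0003, 0, 0, -1]
    - [0.008, -0.0003, 0, 0, -1]
    - [0.008, -0.0003, 0, 0, -1]
    - [0.008, -0.0003, 0, 0, -1]

```text
time: 7.0
eef_pos: [0.5437, -0.1628, 0.0391]
tcp_rot: [0.697, 0.717, -0.0, 0.0]
contact_force: [-0.0, -2.1, -3.3]
opening: 0.2
finger_force: 59.1
```

Emit:
send_rows:
  steps:
    - [0.001, 0, 0, 0, -1]
    - [0.002, 0, 0, 0, -1]
    - [0.003, 0, 0, 0, -1]
    - [0.004, 0, 0, 0, -1]
    - [0.004, 0, 0, 0, -1]
    - [0.004, 0, 0, 0, -1]
    - [0.004, 0, 0, 0, -1]

```text
time: 7.7
eef_pos: [0.5436, -0.1597, 0.0392]
tcp_rot: [0.697, 0.717, -0.001, 0.001]
contact_force: [-1.5, -6.5, -4.3]
opening: 0.204
finger_force: 58.9
```

```bash
python3 - <<'E'
from m import *
sc=np.mean([ctrl.read_camera("scene").astype(float) for _ in range(5)],0); np.save("sc4.npy",sc)
F=[]
s=ctrl.get_state(); print(s["contact_force"],s["wrist_torque"],s["eef_pos"]); shift(None)
compare(sc,s["eef_pos"],np.radians(1.6),(.5427,-.129,.045),(280,290),(274,281))
cv2.imwrite("pics/press.png",cv2.resize(sc[160:250,220:330,::-1].astype(np.uint8),None,fx=6,fy=6,interpolation=cv2.INTER_CUBIC))
E
```

```text
[-1.07918949 -6.55827419 -2.55960587] [-0.94672402  0.17410378 -0.14651784] [ 0.54360484 -0.15963883  0.03915136]
t 7.95 eef [ 0.54360484 -0.15963883  0.03915136] xang 91.57370651049546 F [-1.07918949 -6.55827419 -2.55960587] op 0.20114250572776327 ff 58.933945298194885 q6 -0.4898963897782196
pad (np.float64(191.93506493506493), np.float64(225.55882352941177), [6, 6, 6, 5, 5, 5, 5, 6, 6, 7, 16, 34, 49, 54, 61, 72, 84, 104, 111, 89, 75, 74, 78, 99, 116, 128, 127, 121, 117, 118, 110, 92, 65, 52, 46, 44, 44, 42, 47, 52, 55, 54, 53, 51, 50, 50, 46, 30, 11, 5, 6, 6, 6, 6, 6, 7, 7, 8, 7, 7])
plate (np.float64(200.55384615384617), np.float64(217.29032258064515), [-1, -1, -1, 0, -2, -1, -1, 1, -1, -1, -1, 2, 10, 14, 13, 13, 13, 12, 13, 12, 14, 27, 49, 60, 61, 54, 45, 43, 51, 57, 56, 49, 42, 42, 42, 42, 38, 27, 8, 2, 1, 1, 1, 1, 0, 0, 0, -1, -2, -4, -5, -5, -5, -5, -5, -5, -5, -6, -6, -7])
pad pred bt,ft,bb,fb [[281.3, 191.3], [281.6, 211.5], [282.5, 207.9], [283.0, 228.5]]
plate pred bt,ft,bb,fb [[282.1, 191.2], [282.5, 211.4], [283.3, 207.8], [283.9, 228.4]]
```

View pics/press.png

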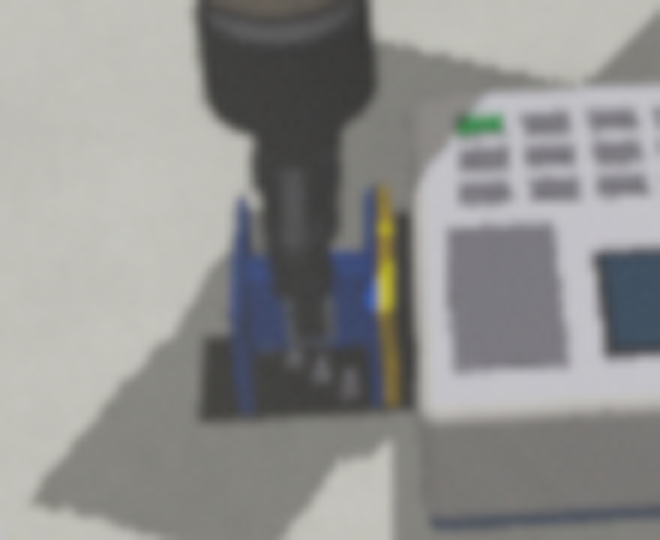

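The inner plate at crop (372,295) now lies flush on the yellow pad at (388,295), with tops and bottoms level. The push is 6.5 N, so I'll trim the yaw slightly and press to about 10 N.

Emit:
send_rows:
  steps:
    - [0.001, 0, 0, 0.4, -1]
    - [0.002, 0, 0, 0.4, -1]
    - [0.0024, 0, 0, 0.4, -1]
    - [0.0024, 0, 0, 0.4, -1]
    - [0.0024, 0, 0, 0.4, -1]
    - [0.0024, 0, 0, 0.4, -1]

```text
time: 8.55
eef_pos: [0.5435, -0.1581, 0.0392]
tcp_rot: [0.699, 0.715, -0.001, 0.001]
contact_force: [-1.9, -9.5, -3.6]
opening: 0.203
finger_force: 58.9
```

```bash
python3 - <<'E'
from m import *
L=[]
for _ in range(8):
    ctrl.read_camera("scene"); s=ctrl.get_state(); L.append(np.r_[s["contact_force"],s["wrist_torque"],s["eef_pos"]])
print(np.mean(L,0).round(4),np.std(L,0).round(3)); shift(None)
E
```

```text
[-1.7744 -9.2144 -3.9452 -1.3234  0.2748  0.0655  0.5435 -0.1581  0.0392] [0.435 0.269 0.373 0.032 0.029 0.052 0.    0.    0.   ]
t 8.95 eef [ 0.54350649 -0.15804881  0.03921833] xang 91.28047614276446 F [-1.32451881 -9.57037905 -4.36092762] op 0.20297486101279755 ff 58.86610686779022 q6 -0.4801755822856152
```

Emit:
send_rows:
  steps:
    - [0.0006, 0, 0, 0, -1]
    - [0.0006, 0, 0, 0, -1]
    - [0.0006, 0, 0, 0, -1]
    - [0.0006, 0, 0, 0, -1]
    - [0.0006, 0, 0, 0, -1]

```text
time: 9.45
eef_pos: [0.5435, -0.1577, 0.0392]
tcp_rot: [0.699, 0.715, -0.001, 0.002]
contact_force: [-0.8, -9.0, -4.3]
opening: 0.204
finger_force: 58.9
```

```bash
python3 - <<'E'
from m import *
L=[]
for _ in range(10):
    sc=ctrl.read_camera("scene"); s=ctrl.get_state(); L.append(np.r_[s["contact_force"],s["wrist_torque"],s["eef_pos"]])
print(np.mean(L,0).round(4)); shift(None)
cv2.imwrite("pics/final.png",cv2.resize(sc[170:240,250:310,::-1],None,fx=8,fy=8,interpolation=cv2.INTER_CUBIC))
E
```

```text
[-1.8919 -9.8957 -4.6755 -1.3923  0.3089  0.0738  0.5435 -0.1577  0.0392]
t 9.95 eef [ 0.54350574 -0.1576617   0.0392444 ] xang 91.28022358765773 F [ -1.42674018 -10.3641911   -4.94260198] op 0.2037590995544741 ff 58.853028416633606 q6 -0.47915643128962576
```

View pics/final.png

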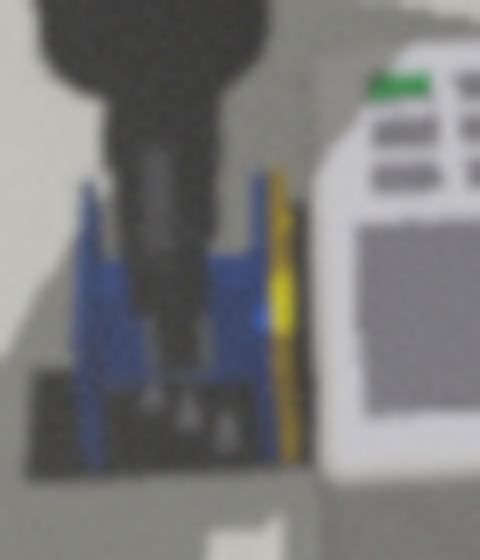

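The plate at crop (262,315) is flush on the pad at (285,315), and their ends agree to about half a pixel. The push is steady at 9.9 N, so I'm handing in.

```bash
python3 -c "
from plant import ctrl; print(ctrl.sign_off())"
```

```text
the job is handed in; nothing more can be done
None
```

I handed the job in with the loose blue bracket gripped about 15 mm above the worktop, its end plate flush on the bare right-hand pad to within about 2 mm by camera, pressed in steadily at about 10 N; nothing else was touched (no verdict was returned).

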